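# Return the brass calibration weights to their block in order of size

## Robot

A 6-joint arm with a two-finger parallel gripper is mounted at the origin on a cart in front of the work surface, level with it; the furniture and walls round the work are solid. World frame = base frame: x ahead of the robot, y to its left, z up, the work surface at z = 0. Lengths are in mm, angles in rad, forces in N, time in s.
With the tool pointing down it reaches from about 325 to 925 mm from the base axis. Payload 3.1 kg.
Tool frame: the origin (TCP) lies midway between the tips of the shut fingers; the grasp point (between the pads) lies behind it (grasp_offset is the z of the grasp point in the tool frame, in mm); z points along the fingers, y is the line along which they close (so a half turn about z gives the same grasp; the last joint's range is limited). The gripper opens to 85 mm and grips with 20 to 120 N. Pads are 22 mm wide; open, the fingers measure 114 mm over their backs; the gripper's body (76 mm by 85 mm) begins 54 mm behind the grasp point. The pads swing forward as they close: fully open they stand 13 mm farther back than shut.
Start: joints at [1.07, 0.217, 1.613, -0, 1.311, -0.112], TCP at [236.907, 578.372, 231.3] pointing down, gripper open.
Joint ranges: [-2.75, 2.75], [-0.78, 2.1], [0.31, 2.55], [-1.13, 4.27], [0.13, 2.63], [-2.58, 2.58]. Speed limits (rad/s): [2.79, 2.79, 3.14, 3.14, 3.14, 3.14].

## Interface

Orientations are given as a 3x3 rotation matrix whose columns are the frame's x, y, z axes.
In Python, from rig import * gives the robot as it stands.
- The arm moves only by the shell command python3 -m crank 'ROWS' [OPENING] [FORCE]. ROWS is JSON, a list of rows, each an object of numbers: "x", "y", "z": the shift along the tool's x, y, z scaled (see below); "rx", "ry", "rz": the turn, a rotation vector about the tool's x, y, z scaled (see below). A call has 1 to 8 rows; each row is the pose to reach, as a shift and turn from the pose commanded when the call began, along the tool's axes at that moment; what a row does not reach only later rows make up. The controller multiplies each number of a shift by 0.25 m and each number of a turn by 90 degrees. A row lasts 1/10 s, in which the tool goes at most 50 mm and 8.59 degrees, less where a joint would pass 70% of its speed; a pose out of reach is approached as far as the arm can. A call with a number of a shift or a turn outside -1 to 1 is refused whole. A call with a gripper value outside its range is refused whole. OPENING is the finger opening in mm, from 0 to 85.4, set as the call begins (- or left out, the last holds). The fingers move at their own pace and stop on an object; FORCE is the grip in N (left out, the last holds). Time passes only in rows, so rows that repeat a pose let the fingers close. It gives the time, the measured TCP pose, the force, the opening and the grip force at its end, in the units of the state.
- sense(): the state, without advancing time (a new reading comes with each control period).
- get_image(name): name is "side" or "top" or "wrist"; returns the picture (480x640x3 uint8, red, green, blue); there is no depth.
- camera_model(name): a dict with "fx", "fy", "cx", "cy" (pixels), "rvec" (rotation vector, rad) and "tvec" (3), from world to camera coordinates, as OpenCV has them; the wrist camera has in their place "mount" (4x4, takes a point from camera to tool coordinates, whose origin is the TCP and whose axes are the flange's). Camera axes: x right, y down, z forward; pixel columns grow to the right and rows downward; lengths in mm; the calibration is good to about 2 mm. A picture is of the moment at which its call begins: read the wrist's pose just before it. camera_model takes no time and is no camera call.
- sign_off(): hands the job in; it is judged then, once.
The state is a dict: "time_s": time; "joints": joint angles; "joint_velocities": joint speeds; "tau": joint torques, N m; "tool_pos": TCP position; "ee_rot": TCP orientation; "wrist_force": force on the tool from outside, world axes, zero at the start; "wrist_torque": the same for the moment, N m; "grip_width": finger opening in mm; "gripper_force": force on a finger pad.
Only numpy, scipy, OpenCV 4.12 (cv2) and the standard library are available. Lean on these libraries where they do the work, as an engineer would, in place of code of your own. Each camera call takes 0.05 s, during which the arm holds its last target. There are 200 camera calls.

## Task

Put the four brass calibration weights that stand about on the bench back into the low wooden weight block with the green-lined recesses (not the lidded case behind it) in order of size, each standing upright on the floor of its own round recess: the largest weight in the widest recess, and so on down to the smallest weight in the narrowest. Set them down without dropping them, do not tip them over or let them knock against one another, and leave the beaker and the crucible that stand among them where they are.

Things in the scene. Friction and masses are not known exactly. Their poses are not given: they have to be found in the camera images.
- weight_500: the largest of the four loose brass weights (500 g): upright cylinder 41 mm in diameter with a knob on top, 62 mm high in all; the sides are plain and upright from the foot up to 40 mm, then taper to the knob. Origin: centre of the underside, z up. Grip it by the cylinder, from above.
- weight_200: the second largest of the four loose brass weights (200 g): upright cylinder 30 mm in diameter with a knob on top, 46 mm high in all; the sides are plain and upright from the foot up to 29 mm, then taper to the knob. Origin: centre of the underside, z up. Grip it by the cylinder, from above.
- weight_100: the third largest of the four loose brass weights (100 g): upright cylinder 24 mm in diameter with a knob on top, 37 mm high in all; the sides are plain and upright from the foot up to 23 mm, then taper to the knob. Origin: centre of the underside, z up. Grip it by the cylinder, from above.
- weight_50: the smallest of the four loose brass weights (50 g): upright cylinder 19 mm in diameter with a knob on top, 29 mm high in all; the sides are plain and upright from the foot up to 18 mm, then taper to the knob. Origin: centre of the underside, z up. Grip it by the cylinder, from above.
- seat_500: the round recess for the largest weight in the wooden block: 57 mm in diameter, 5 mm deep, dark green floor. Origin: centre of the recess floor, 8 mm above the bench; z up, y along the row towards the wide end. The block: a fixed dark wooden tray, 232 x 90 mm, with four lighter seats in a row, recesses growing from one end to the other; the row may point any way.
- seat_200: the round recess for the second largest weight in the wooden block: 46 mm in diameter, 5 mm deep, dark green floor. Origin: centre of the recess floor, 8 mm above the bench; z up, y along the row towards the wide end. The block's rim is 14 mm above the bench: fingers setting a weight down must stay more than 6 mm above the recess floor.
- seat_100: the round recess for the third largest weight in the wooden block: 40 mm in diameter, 5 mm deep, dark green floor. Origin: centre of the recess floor, 8 mm above the bench; z up, y along the row towards the wide end. Centres along the row: 50 g to 100 g 47.5 mm, 100 g to 200 g 53 mm, 200 g to 500 g 61.5 mm.
- seat_50: the round recess for the smallest weight in the wooden block: 35 mm in diameter, 5 mm deep, dark green floor. Origin: centre of the recess floor, 8 mm above the bench; z up, y along the row towards the wide end. 
- beaker: bystander: small clear glass beaker, about 50 mm wide and 58 mm high, standing among the weights. Origin: centre of the underside.
- crucible: bystander: small white porcelain crucible, 42 mm wide at the rim and 36 mm high, standing among the weights. Origin: centre of the underside.

How it is judged (in metres and radians):
At the end, for the whole second after the job is handed in: Every weight stands in the recess of its own size: its centre within 10 mm of the centre of the recess, its foot on the recess floor (within 2.5 mm), upright within 4.5 degrees and at rest (under 20 mm/s), released (horizontal distance between weight_500 and seat_500 below 0.01 m and z of weight_500 in the frame of seat_500 between -0.003 and 0.0025 m and angle between each of weight_500, weight_200, weight_100, weight_50's own z axis and vertical below 0.08 rad and linear speed of each of weight_500, weight_200, weight_100, weight_50 below 0.02 m/s and horizontal distance between weight_200 and seat_200 below 0.01 m and z of weight_200 in the frame of seat_200 between -0.003 and 0.0025 m and horizontal distance between weight_100 and seat_100 below 0.01 m and z of weight_100 in the frame of seat_100 between -0.003 and 0.0025 m and horizontal distance between weight_50 and seat_50 below 0.01 m and z of weight_50 in the frame of seat_50 between -0.003 and 0.0025 m); the robot touches nothing.
It fails at once if a weight is tipped over (leans more than 30 degrees) (angle between any of weight_500, weight_200, weight_100, weight_50's own z axis and vertical above 0.52 rad).
It fails at once if two weights knock against each other (more than 0.5 N) (contact force between weight_500 and weight_200 above 0.5 N or contact force between any of weight_500, weight_200 and weight_100 above 0.5 N or contact force between any of weight_500, weight_200, weight_100 and weight_50 above 0.5 N).
It fails at once if a weight is dropped (moves faster than 0.5 m/s, a fall of about 13 mm, without being held) ((linear speed of weight_500 above 0.5 m/s and contact force between the fingers and weight_500 below 0.02 N) or (linear speed of weight_200 above 0.5 m/s and contact force between the fingers and weight_200 below 0.02 N) or (linear speed of weight_100 above 0.5 m/s and contact force between the fingers and weight_100 below 0.02 N) or (linear speed of weight_50 above 0.5 m/s and contact force between the fingers and weight_50 below 0.02 N)).
It fails at once if the beaker or the crucible is moved more than 20 mm (distance of any of beaker, crucible from where it was at the start of the episode above 0.02 m).
It also fails if it takes over 109 s, if anything falls off the work surface, if the arm or the gripper's body presses on something with over 40 N, if the wrist force passes 120 N, or if a joint passes its speed limit or range.

## Working session

There is one attempt and no reset: what is moved stays moved. The work goes in short steps, Python scripts to look and compute and a shell command to move; the robot and the scene stay as the last step left them, time stands still between calls to the robot, and variables do not carry over. Pictures are saved under pics/ and viewed, at most 15 in all, crops included, and the job is handed in when it is done.

```bash
ls; mkdir -p pics; python3 - <<'E'
from rig import *
import cv2
s=sense();print(s)
for n in("top","side","wrist"):
    m=camera_model(n);print(n,m)
    cv2.imwrite(f"pics/{n}0.png",get_image(n)[:,:,::-1])
E
```

```text
pics
{'time_s': 0.0, 'joints': array([ 1.06976667e+00,  2.17779254e-01,  1.61493775e+00,  5.12282331e-06,
        1.31127763e+00, -1.12216434e-01]), 'joint_velocities': array([-0.00048508,  0.00153344,  0.00142859,  0.00012892, -0.00110345,
       -0.00011605]), 'tau': array([ 3.80076908e-04, -3.96833146e+01, -3.03860986e+01, -4.38470533e-05,
        9.47589084e-03,  1.21890457e-05]), 'tool_pos': array([236.52617032, 577.63729375, 229.95080215]), 'ee_rot': array([[-9.25358949e-01,  3.79090324e-01, -1.15808254e-03],
       [ 3.79091994e-01,  9.25356597e-01, -2.10436967e-03],
       [ 2.73893141e-04, -2.38631713e-03, -9.99997115e-01]]), 'wrist_force': array([0.2722931, 0.7966164, 0.6676352]), 'wrist_torque': array([-0.04070214, -0.01960332, -0.0076393 ]), 'gripper_force': 0.0, 'grip_width': 85.15988968022525}
top {'fx': 542.8123656882701, 'fy': 542.8123656882701, 'cx': 316.11064434486076, 'cy': 238.69881702485839, 'rvec': array([ 2.1497863 , -2.18814545,  0.04959824]), 'tvec': array([  28.52548496,  525.52207487, 1169.39735684])}
side {'fx': 444.6526799645664, 'fy': 444.6526799645664, 'cx': 318.4759723056306, 'cy': 243.68888637526283, 'rvec': array([ 2.29127141, -0.01495769,  0.02450468]), 'tvec': array([-551.54026217,   44.71934893,  966.87987325])}
wrist {'fx': 403.3727880037031, 'fy': 403.3727880037031, 'cx': 320.84089544323206, 'cy': 234.02650510996455, 'mount': array([[ 4.76075082e-05, -9.52144321e-01, -3.05648801e-01,
         7.81699610e+01],
       [ 9.99999999e-01,  4.91725177e-05,  2.57869367e-06,
        -7.39003127e-01],
       [ 1.25742326e-05, -3.05648801e-01,  9.52144322e-01,
        -1.43025375e+02],
       [ 0.00000000e+00,  0.00000000e+00,  0.00000000e+00,
         1.00000000e+00]])}
```

View pics/top0.png

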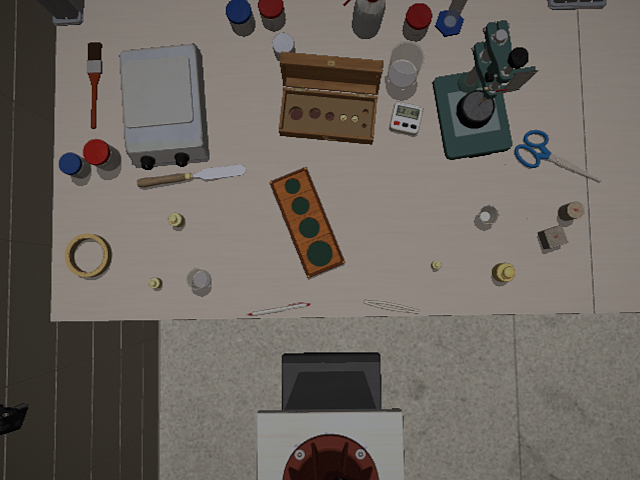

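View pics/side0.png

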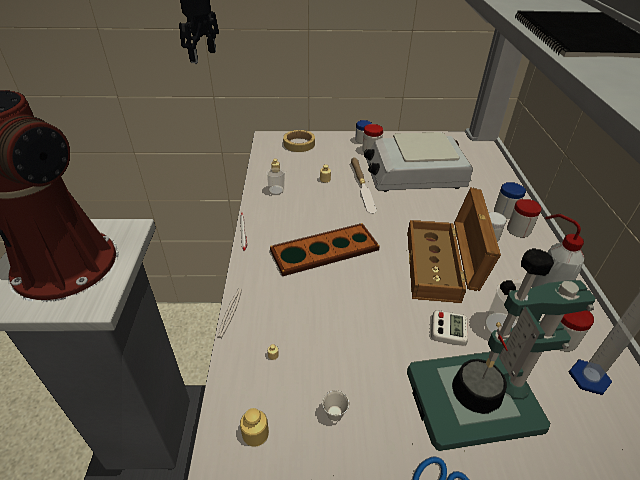

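```bash
cat > h.py <<'E'
import numpy as np, cv2
from rig import *
def ext(n):
    m=camera_model(n);K=np.array([[m['fx'],0,m['cx']],[0,m['fy'],m['cy']],[0,0,1.]])
    if n=='wrist':
        s=sense();T=np.eye(4);T[:3,:3]=s['ee_rot'];T[:3,3]=s['tool_pos'];T=T@m['mount']
        return K,T[:3,:3],T[:3,3]
    R=cv2.Rodrigues(m['rvec'])[0];return K,R.T,-R.T@m['tvec']
def cast(e,u,v,z):
    K,R,c=e;d=R@np.linalg.inv(K)@np.array([u,v,1.]);return c+d*(z-c[2])/d[2]
def proj(e,p):
    K,R,c=e;q=K@(R.T@(np.asarray(p,float)-c));return q[:2]/q[2]
E
python3 - <<'E'
from h import *
t=ext('top');s=ext('side')
print(proj(t,sense()['tool_pos']),proj(s,sense()['tool_pos']),t[2],s[2])
im=cv2.imread('pics/top0.png');hsv=cv2.cvtColor(im,cv2.COLOR_BGR2HSV)
m=cv2.inRange(hsv,(18,70,70),(35,255,255))
n,l,st,ce=cv2.connectedComponentsWithStats(m)
for i in range(1,n):
    if st[i,4]>25:print('top',st[i],ce[i].round(1),cast(t,*ce[i],15).round(0))
g=cv2.inRange(hsv,(60,60,10),(95,255,90));
n,l,st,ce=cv2.connectedComponentsWithStats(g)
for i in range(1,n):
    if st[i,4]>100:print('grn',st[i],ce[i].round(1),cast(t,*ce[i],8).round(1))
cv2.imwrite('pics/crop.png',np.hstack([cv2.resize(im[195:305,y:y+100],None,fx=3.8,fy=3.8,interpolation=2) for y in(130,420)]))
E
```

```text
[  4.23651621 396.54689725] [203.99396825  62.84477675] [ 436.57024486  -14.74427358 1205.68087003] [ 529.61809752 -707.22015872  678.52596717]
top [328  61   7   5  35] [331.  63.] [923. -21.  15.]
top [359  94  10   4  27] [363.3  95.1] [847. -92.  15.]
top [340 115   7   7  30] [342.9 117.9] [796. -45.  15.]
top [351 116   7   7  30] [354.3 119.1] [792. -70.  15.]
top [185 173   8   7  40] [187.9 176. ] [672. 304.  15.]
top [168 213  13  14  91] [173.4 219.2] [576. 336.  15.]
top [ 65 233  43  44 516] [ 86.6 254.8] [500. 531.  15.]
top [432 261   9   8  46] [436.3 264.9] [ 464. -242.   15.]
top [496 263  20  19 284] [505.4 271.9] [ 446. -390.   15.]
top [149 278  11  11  63] [153.2 283.2] [435. 381.  15.]
grn [ 433   21  102  139 4227] [476.7 101.2] [ 828.4 -344.8    8. ]
grn [286 179  14  15 156] [292.2 185.9] [646.2  71.1   8. ]
grn [292 198  17  16 209] [300.1 205.6] [601.5  54.    8. ]
grn [300 218  19  20 294] [308.8 227.5] [552.1  35.3   8. ]
grn [308 242  24  24 460] [319.4 253.3] [494.3  12.9   8. ]
```

View pics/crop.png

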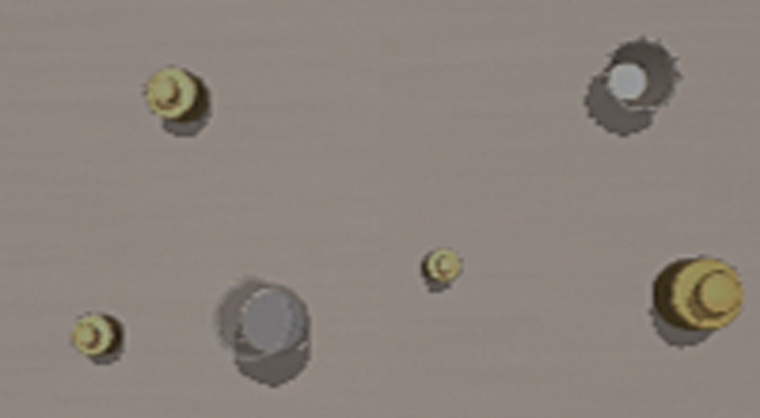

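```bash
python3 -c "
from rig import *
try: print(grasp_offset)
except Exception as e: print(e)
import rig;print([k for k in dir(rig) if k[0]!='_'])"
python3 -m crank '[{"x":-0.9,"y":-0.436,"rz":-0.248},{"x":-0.9,"y":-0.436,"rz":-0.248},{"x":-0.9,"y":-0.436,"rz":-0.248},{"x":-0.9,"y":-0.436,"rz":-0.248},{"x":-0.9,"y":-0.436,"rz":-0.248},{"x":-0.9,"y":-0.436,"rz":-0.248},{"x":-0.9,"y":-0.436,"rz":-0.248}]'
python3 -m crank '[{"x":-0.307,"y":-0.126},{"x":-0.307,"y":-0.126},{"x":-0.307,"y":-0.126},{"x":-0.307,"y":-0.126},{"x":-0.307,"y":-0.126}]'
python3 - <<'E'
from h import *
s=sense();print(s['tool_pos'],s['ee_rot'].round(3),s['joints'].round(2),s['time_s'])
cv2.imwrite("pics/w1.png",get_image('wrist')[:,:,::-1])
e=ext('wrist');im=cv2.imread('pics/w1.png')
m=cv2.inRange(cv2.cvtColor(im,cv2.COLOR_BGR2HSV),(18,70,70),(35,255,255))
n,l,st,ce=cv2.connectedComponentsWithStats(m)
for i in range(1,n):
    if st[i,4]>60:print(st[i],ce[i].round(1),cast(e,*ce[i],15).round(0))
E
```

```text
-18.700000000000003
['PlanningError', 'camera_model', 'get_image', 'grasp_offset', 'sense', 'sign_off']
[236.58600957 577.7886331  230.2296589 ] [[-0.925  0.379 -0.001]
 [ 0.379  0.925 -0.002]
 [ 0.    -0.002 -1.   ]] [ 1.07  0.22  1.61 -0.    1.31 -0.11] 0.15
[613  24  23 123 263] [624.8  85.8] [246. 847.  15.]
[480 198 160  97 495] [571.7 252.2] [377. 776.  15.]
[ 329  385   89   68 2372] [372.1 408.7] [475. 539.  15.]
[211 410  25  36 596] [222.4 426.9] [436. 378.  15.]$[0]: bad value
$[0]: bad value
```

View pics/w1.png

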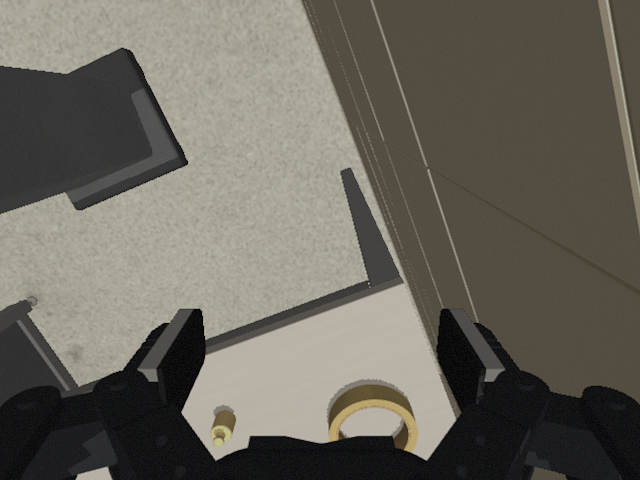

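```bash

python3 -m crank '[{"x":-0.9,"y":-0.436,"z":0,"rx":0,"ry":0,"rz":-0.248},{"x":-0.9,"y":-0.436,"z":0,"rx":0,"ry":0,"rz":-0.248},{"x":-0.9,"y":-0.436,"z":0,"rx":0,"ry":0,"rz":-0.248},{"x":-0.9,"y":-0.436,"z":0,"rx":0,"ry":0,"rz":-0.248},{"x":-0.9,"y":-0.436,"z":0,"rx":0,"ry":0,"rz":-0.248},{"x":-0.9,"y":-0.436,"z":0,"rx":0,"ry":0,"rz":-0.248},{"x":-0.9,"y":-0.436,"z":0,"rx":0,"ry":0,"rz":-0.248}]'
python3 -c "
from rig import *
s=sense();print(s['tool_pos'],s['ee_rot'].round(3),s['joints'].round(2),s['time_s'])"
```

```text
time_s: 0.9
tool_pos: [404.6, 391.1, 231.1]
ee_rot: [[-1.0, 0.003, -0.001], [0.003, 1.0, 0.0], [0.001, 0.0, -1.0]]
wrist_force: [-0.3, 0.4, 0.9]
grip_width: 85.2
gripper_force: 0.0
[404.59867375 391.12873299 231.1472085 ] [[-1.     0.003 -0.001]
 [ 0.003  1.     0.   ]
 [ 0.001  0.    -1.   ]] [ 0.64  0.09  1.76  0.    1.29 -0.92] 0.9
```

```bash

python3 -m crank '[{"x":-0.84,"y":-0.144,"z":0,"rx":0,"ry":0,"rz":0},{"x":-0.84,"y":-0.144,"z":0,"rx":0,"ry":0,"rz":0},{"x":-0.84,"y":-0.144,"z":0,"rx":0,"ry":0,"rz":0},{"x":-0.84,"y":-0.144,"z":0,"rx":0,"ry":0,"rz":0},{"x":-0.84,"y":-0.144,"z":0,"rx":0,"ry":0,"rz":0},{"x":-0.84,"y":-0.144,"z":0,"rx":0,"ry":0,"rz":0},{"x":-0.84,"y":-0.144,"z":0,"rx":0,"ry":0,"rz":0},{"x":-0.84,"y":-0.144,"z":0,"rx":0,"ry":0,"rz":0}]'
cat > w.py <<'E'
from h import *
import sys
f=f"pics/{sys.argv[1]}.png"
s=sense();e=ext('wrist');im=np.ascontiguousarray(get_image('wrist')[:,:,::-1]);cv2.imwrite(f,im)
print(s['tool_pos'],s['joints'].round(2),s['time_s'],e[2])
m=cv2.inRange(cv2.cvtColor(im,cv2.COLOR_BGR2HSV),(14,70,30),(35,255,255))
n,l,st,ce=cv2.connectedComponentsWithStats(m)
for i in range(1,n):
    if st[i,4]>60:print(st[i],ce[i].round(1),cast(e,*ce[i],15).round(0))
E
python3 w.py w2
```

```text
time_s: 1.7
tool_pos: [611.6, 357.8, 231.3]
ee_rot: [[-1.0, -0.003, -0.001], [-0.003, 1.0, 0.0], [0.001, 0.0, -1.0]]
wrist_force: [0.0, -0.2, 0.5]
grip_width: 85.2
gripper_force: 0.0
[611.60701144 357.82160302 231.26326302] [ 0.43  0.39  1.39  0.    1.36 -1.14] 1.7 [533.33028198 356.79653182 374.3937897 ]
[ 467    0  131  126 7295] [535.7  60.2] [498. 533.  15.]
[   0  132   63  132 3076] [ 23.4 206.6] [623.  85.  15.]
[272 137  36  38 959] [289.7 155.5] [576. 330.  15.]
[ 256  236  132   31 2265] [325.7 251.8] [666. 362.  15.]
[   0  327   80   81 4213] [ 35.6 361.3] [788.  61.  15.]
```

View pics/w2.png

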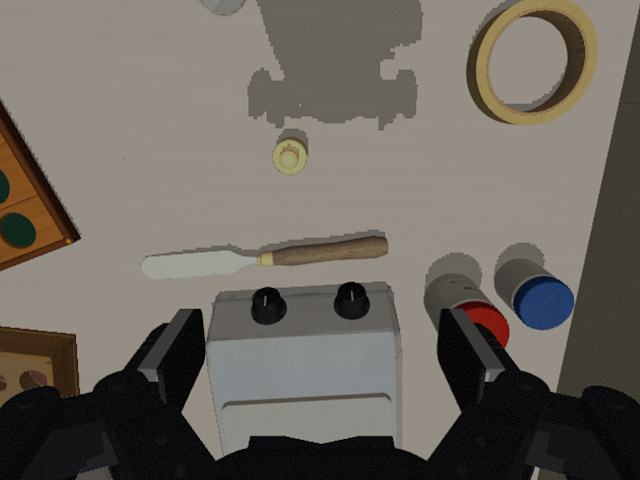

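```bash

python3 -m crank '[{"x":0.15,"y":-0.107,"z":0,"rx":0,"ry":0,"rz":0},{"x":0.15,"y":-0.107,"z":0.2,"rx":0,"ry":0,"rz":0},{"x":0.15,"y":-0.107,"z":0.4,"rx":0,"ry":0,"rz":0},{"x":0.15,"y":-0.107,"z":0.55,"rx":0,"ry":0,"rz":0},{"x":0.15,"y":-0.107,"z":0.65,"rx":0,"ry":0,"rz":0},{"x":0.15,"y":-0.107,"z":0.65,"rx":0,"ry":0,"rz":0},{"x":0.15,"y":-0.107,"z":0.65,"rx":0,"ry":0,"rz":0}]'
python3 w.py w3
```

```text
time_s: 2.45
tool_pos: [575.6, 330.2, 69.3]
ee_rot: [[-1.0, -0.002, -0.0], [-0.002, 1.0, 0.0], [0.0, 0.0, -1.0]]
wrist_force: [1.3, -0.5, 1.9]
grip_width: 85.3
gripper_force: 0.0
[575.55252871 330.21536008  69.33245652] [ 0.42  0.47  1.62  0.    1.06 -1.16] 2.45 [497.12245626 329.30172649 212.37900205]
[ 622   75   18  109 1374] [632.1 131.2] [509. 477.  15.]
[ 293  227   60   73 3420] [322.3 263.3] [577. 330.  15.]
[ 264  376  197   48 5640] [364.8 402.3] [665. 356.  15.]
```

View pics/w3.png

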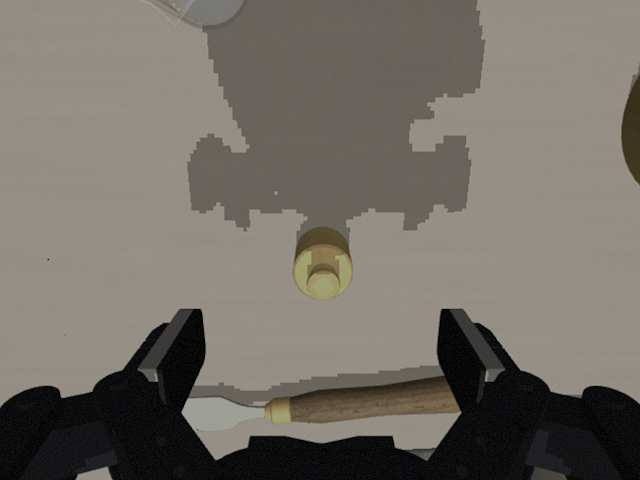

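```bash

python3 -m crank '[{"x":0,"y":0,"z":0.1,"rx":0,"ry":0,"rz":0},{"x":0,"y":0,"z":0.2,"rx":0,"ry":0,"rz":0},{"x":0,"y":0,"z":0.24,"rx":0,"ry":0,"rz":0},{"x":0,"y":0,"z":0.24,"rx":0,"ry":0,"rz":0},{"x":0,"y":0,"z":0.24,"rx":0,"ry":0,"rz":0}]' | grep pos
python3 -m crank '[{"x":0,"y":0,"z":0,"rx":0,"ry":0,"rz":0},{"x":0,"y":0,"z":0,"rx":0,"ry":0,"rz":0},{"x":0,"y":0,"z":0,"rx":0,"ry":0,"rz":0},{"x":0,"y":0,"z":0,"rx":0,"ry":0,"rz":0},{"x":0,"y":0,"z":0,"rx":0,"ry":0,"rz":0},{"x":0,"y":0,"z":0,"rx":0,"ry":0,"rz":0},{"x":0,"y":0,"z":0,"rx":0,"ry":0,"rz":0}]' 20 40
python3 -m crank '[{"x":0,"y":0,"z":0,"rx":0,"ry":0,"rz":0},{"x":0,"y":0,"z":0,"rx":0,"ry":0,"rz":0},{"x":0,"y":0,"z":0,"rx":0,"ry":0,"rz":0},{"x":0,"y":0,"z":0,"rx":0,"ry":0,"rz":0},{"x":0,"y":0,"z":0,"rx":0,"ry":0,"rz":0},{"x":0,"y":0,"z":0,"rx":0,"ry":0,"rz":0},{"x":0,"y":0,"z":0,"rx":0,"ry":0,"rz":0}]'
```

```text
tool_pos: [577.7, 330.3, 10.7]
time_s: 3.7
tool_pos: [576.9, 329.9, 9.6]
ee_rot: [[-1.0, -0.001, 0.001], [-0.001, 1.0, 0.0], [-0.001, 0.0, -1.0]]
wrist_force: [-1.0, 0.8, 4.8]
grip_width: 28.0
gripper_force: 39.9
time_s: 4.4
tool_pos: [576.9, 329.9, 9.6]
ee_rot: [[-1.0, -0.001, 0.001], [-0.001, 1.0, 0.001], [-0.001, 0.001, -1.0]]
wrist_force: [-1.3, -0.1, 6.5]
grip_width: 28.2
gripper_force: 40.0
```

```bash

python3 -m crank '[{"x":0,"y":0,"z":-0.08,"rx":0,"ry":0,"rz":0},{"x":0,"y":0,"z":-0.2,"rx":0,"ry":0,"rz":0},{"x":0,"y":0,"z":-0.32,"rx":0,"ry":0,"rz":0},{"x":0,"y":0,"z":-0.32,"rx":0,"ry":0,"rz":0}]' 
python3 -m crank '[{"x":0.1,"y":-0.14,"z":0,"rx":0,"ry":0,"rz":0},{"x":0.1,"y":-0.28,"z":0,"rx":0,"ry":0,"rz":0},{"x":0.1,"y":-0.42,"z":0,"rx":0,"ry":0,"rz":0},{"x":0.1,"y":-0.56,"z":0,"rx":0,"ry":0,"rz":0},{"x":0.1,"y":-0.7,"z":0,"rx":0,"ry":0,"rz":0},{"x":0.1,"y":-0.84,"z":0,"rx":0,"ry":0,"rz":0},{"x":0.1,"y":-0.98,"z":0,"rx":0,"ry":0,"rz":0}]' 
python3 -m crank '[{"x":0,"y":-0.1,"z":0,"rx":0,"ry":0,"rz":0},{"x":0,"y":-0.198,"z":0,"rx":0,"ry":0,"rz":0},{"x":0,"y":-0.198,"z":0,"rx":0,"ry":0,"rz":0},{"x":0,"y":-0.198,"z":0,"rx":0,"ry":0,"rz":0}]' 
python3 w.py w4
```

```text
time_s: 4.8
tool_pos: [579.4, 330.9, 93.0]
ee_rot: [[-1.0, -0.001, 0.008], [-0.001, 1.0, 0.003], [-0.008, 0.003, -1.0]]
wrist_force: [0.3, 1.0, -1.1]
grip_width: 27.8
gripper_force: 40.0
time_s: 5.5
tool_pos: [549.5, 83.1, 86.2]
ee_rot: [[-1.0, -0.001, -0.004], [-0.001, 1.0, -0.0], [0.004, -0.0, -1.0]]
wrist_force: [0.0, 0.3, -1.7]
grip_width: 28.0
gripper_force: 40.2
time_s: 5.9
tool_pos: [550.1, 34.9, 86.9]
ee_rot: [[-1.0, 0.001, -0.003], [0.001, 1.0, 0.001], [0.003, 0.001, -1.0]]
wrist_force: [0.5, 0.1, -2.5]
grip_width: 27.6
gripper_force: 40.2
[550.12818392  34.87330378  86.90228207] [-0.06  0.23  1.89  0.    1.02 -1.63] 5.9 [472.11652646  34.07651664 230.17798205]
[326  44  11  11  90] [331.2  49. ] [446.  39.  15.]
[  190    60   245   373 27366] [316.6 249.8] [550.  32.  15.]
[175 108  10  10  82] [179.2 112.4] [475. -38.  15.]
```

View pics/w4.png

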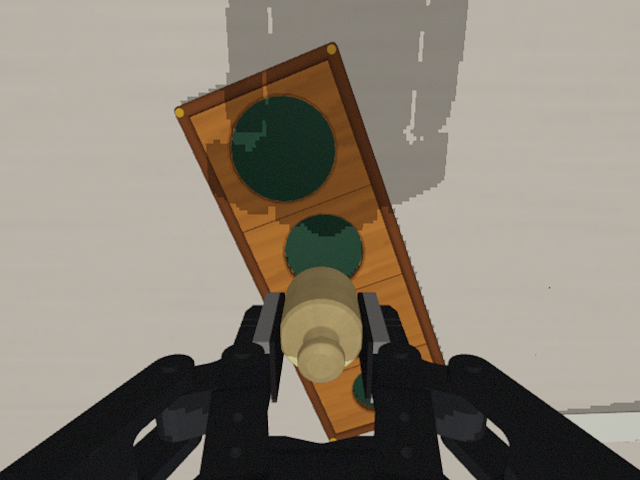

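```bash
cat >> h.py <<'E'
def green(im,lo=300):
    g=cv2.inRange(cv2.cvtColor(im,cv2.COLOR_BGR2HSV),(60,60,5),(95,255,110))
    g=cv2.morphologyEx(g,cv2.MORPH_CLOSE,np.ones((7,7)))
    return [cv2.fitEllipse(c) for c in cv2.findContours(g,0,1)[0] if cv2.contourArea(c)>lo]
E
python3 - <<'E'
from h import *
e=ext('wrist');im=cv2.imread('pics/w4.png')
for c in green(im,1000): print(c,cast(e,*c[0],8).round(1))
for u,v,z in((331.5,48,14),(180,112,14)):print(cast(e,u,v,z))
# held weight: shoulder, knob heights relative to bench ~ foot 77
for u,v,z in((321,330,77+29),(321,359,77+46)):print(cast(e,u,v,z))
t=ext('top')
for u,v in((292.2,185.9),(300.1,205.6),(308.8,227.5),(319.4,253.3)):print(cast(t,u,v,8))
E
```

```text
((151.90272521972656, 455.1825866699219), (36.610904693603516, 49.36638641357422), 49.55326461791992) [705.6 -83.5   8. ]
((320.1856689453125, 427.9637756347656), (150.25047302246094, 535.701416015625), 89.4437026977539) [682.1  34.4   8. ]
((323.5826110839844, 245.187255859375), (59.1615104675293, 78.89389038085938), 91.02600860595703) [549.9  36.4   8. ]
((282.8158874511719, 148.119140625), (100.4885025024414, 104.0165023803711), 150.01324462890625) [494.2  14.2   8. ]
[445.25873059  39.98313397  14.        ]
[475.37299946 -37.56600558  14.        ]
[547.13398683  34.77266205 106.        ]
[547.11725749  34.7530857  123.        ]
[646.06153085  71.01727074   8.        ]
[601.38928282  53.99455948   8.        ]
[552.06312974  35.37959813   8.        ]
[494.38107167  12.84183271   8.        ]
```

```bash

python3 -m crank '[{"x":-0.016,"y":0.003,"z":0.08,"rx":0,"ry":0,"rz":0},{"x":-0.016,"y":0.003,"z":0.18,"rx":0,"ry":0,"rz":0},{"x":-0.016,"y":0.003,"z":0.24,"rx":0,"ry":0,"rz":0},{"x":-0.016,"y":0.003,"z":0.264,"rx":0,"ry":0,"rz":0},{"x":-0.016,"y":0.003,"z":0.264,"rx":0,"ry":0,"rz":0},{"x":-0.016,"y":0.003,"z":0.264,"rx":0,"ry":0,"rz":0},{"x":-0.016,"y":0.003,"z":0.264,"rx":0,"ry":0,"rz":0}]'
```

```text
time_s: 6.65
tool_pos: [556.8, 35.9, 24.1]
ee_rot: [[-1.0, -0.001, 0.003], [-0.001, 1.0, -0.0], [-0.003, -0.0, -1.0]]
wrist_force: [0.1, -0.8, -2.4]
grip_width: 28.1
gripper_force: 40.2
```

```bash

python3 -m crank '[{"x":0.008,"y":0,"z":0.01,"rx":0,"ry":0,"rz":0},{"x":0.008,"y":0,"z":0.018,"rx":0,"ry":0,"rz":0},{"x":0.008,"y":0,"z":0.018,"rx":0,"ry":0,"rz":0},{"x":0.008,"y":0,"z":0.018,"rx":0,"ry":0,"rz":0}]' |egrep 'pos|force'
python3 -m crank '[{"x":0,"y":0,"z":0.006,"rx":0,"ry":0,"rz":0},{"x":0,"y":0,"z":0.006,"rx":0,"ry":0,"rz":0},{"x":0,"y":0,"z":0.006,"rx":0,"ry":0,"rz":0},{"x":0,"y":0,"z":0.006,"rx":0,"ry":0,"rz":0}]'|egrep 'pos|force'
```

```text
tool_pos: [553.5, 35.8, 18.3]
wrist_force: [-0.8, 0.3, -2.1]
gripper_force: 40.2
tool_pos: [554.0, 35.8, 17.6]
wrist_force: [-2.5, -0.7, 5.3]
gripper_force: 41.0
```

```bash

python3 -m crank '[{"x":0,"y":0,"z":0,"rx":0,"ry":0,"rz":0},{"x":0,"y":0,"z":0,"rx":0,"ry":0,"rz":0},{"x":0,"y":0,"z":0,"rx":0,"ry":0,"rz":0},{"x":0,"y":0,"z":0,"rx":0,"ry":0,"rz":0},{"x":0,"y":0,"z":0,"rx":0,"ry":0,"rz":0},{"x":0,"y":0,"z":0,"rx":0,"ry":0,"rz":0}]' 60 |egrep 'pos|force|width'
python3 -m crank '[{"x":0,"y":0,"z":-0.1,"rx":0,"ry":0,"rz":0},{"x":0,"y":0,"z":-0.25,"rx":0,"ry":0,"rz":0},{"x":0,"y":0,"z":-0.4,"rx":0,"ry":0,"rz":0},{"x":0,"y":0,"z":-0.5,"rx":0,"ry":0,"rz":0},{"x":0,"y":0,"z":-0.5,"rx":0,"ry":0,"rz":0},{"x":0,"y":0,"z":-0.5,"rx":0,"ry":0,"rz":0}]'|egrep 'pos|force'
python3 w.py w5
```

```text
tool_pos: [553.5, 35.8, 16.7]
wrist_force: [0.3, 0.1, -0.5]
grip_width: 60.2
gripper_force: 0.0
tool_pos: [553.9, 35.8, 142.3]
wrist_force: [-0.1, -0.2, -1.2]
gripper_force: 0.0
[553.85016678  35.82386436 142.2935856 ] [-0.06  0.16  1.85 -0.    1.12 -1.63] 8.65 [475.19567464  35.01030258 285.21667498]
[324  49   9   9  62] [327.8  53.1] [445.  39.  15.]
[  215    63   192   312 20265] [322.8 226.1] [556.  36.  15.]
[232 430  40  20 296] [245.1 437.2] [742. -28.  15.]
[286 435  51   9 153] [312.3 438.9] [744.  28.  15.]
[ 135  442   38   38 1060] [153.7 463.3] [ 770. -109.   15.]
```

View pics/w5.png

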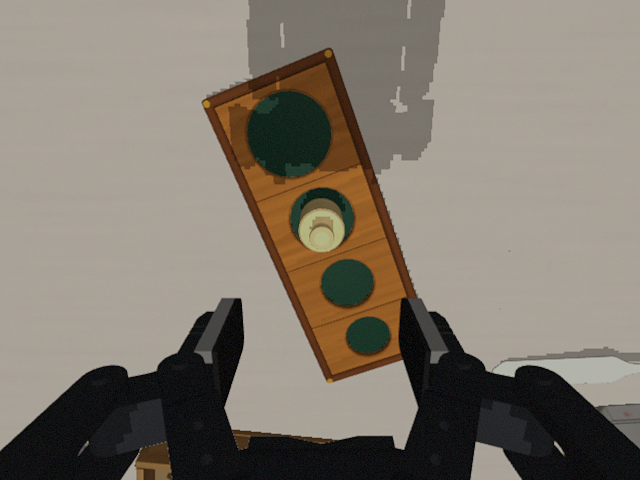

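```bash
python3 - <<'E'
from h import *
e=ext('wrist');im=cv2.imread('pics/w5.png')
for c in green(im,500): print(c[0],cast(e,*c[0],8).round(1))
for u,v,z in((321,236,54),(321,229,37)):print(cast(e,u,v,z))
# 100 g weight from w2-like/top views
t=ext('top')
for z in(23,37):print(cast(t,154.5 if z==23 else 153.5,283,z))
for z in(18,29):print(cast(t,436.3,265,z))
print(cast(t,505,272,40),cast(t,508,272,62))
E
```

```text
(367.5428466796875, 334.1573791503906) [644.6  71.7   8. ]
(318.34564208984375, 411.4007568359375) [718.2  33.2   8. ]
(346.9379577636719, 281.8785400390625) [600.1  54.7   8. ]
(321.5549621582031, 218.5560302734375) [551.1  35.7   8. ]
(288.8843688964844, 133.47145080566406) [492.4  13.9   8. ]
[549.18820809  35.25987882  54.        ]
[549.99616228  35.27057356  37.        ]
[435.01882461 375.11202529  23.        ]
[435.0729762  372.68339296  37.        ]
[ 463.88774572 -240.98362862   18.        ]
[ 463.63473793 -238.8882569    29.        ]
[ 446.02739915 -381.20783881   40.        ] [ 445.74396018 -380.47569361   62.        ]
```

```bash

python3 -m crank '[{"x":0.1,"y":0.15,"z":0,"rx":0,"ry":0,"rz":0},{"x":0.2,"y":0.32,"z":0,"rx":0,"ry":0,"rz":0},{"x":0.3,"y":0.5,"z":0,"rx":0,"ry":0,"rz":0},{"x":0.4,"y":0.66,"z":0,"rx":0,"ry":0,"rz":0},{"x":0.476,"y":0.82,"z":0,"rx":0,"ry":0,"rz":0},{"x":0.476,"y":0.98,"z":0,"rx":0,"ry":0,"rz":0},{"x":0.476,"y":1,"z":0,"rx":0,"ry":0,"rz":0}]' 55 |egrep 'pos|force|width'
python3 -m crank '[{"x":0,"y":0.15,"z":0,"rx":0,"ry":0,"rz":0},{"x":0,"y":0.3,"z":0,"rx":0,"ry":0,"rz":0},{"x":0,"y":0.352,"z":0.1,"rx":0,"ry":0,"rz":0},{"x":0,"y":0.352,"z":0.2,"rx":0,"ry":0,"rz":0},{"x":0,"y":0.352,"z":0.3,"rx":0,"ry":0,"rz":0},{"x":0,"y":0.352,"z":0.3,"rx":0,"ry":0,"rz":0},{"x":0,"y":0.352,"z":0.3,"rx":0,"ry":0,"rz":0}]'|egrep 'pos|force'
python3 w.py w6
```

```text
tool_pos: [432.2, 288.6, 139.8]
wrist_force: [1.3, 0.1, -0.2]
grip_width: 55.1
gripper_force: 0.0
tool_pos: [433.4, 372.3, 65.2]
wrist_force: [0.0, 0.3, -0.1]
gripper_force: 0.0
[433.38529237 372.31022844  65.17863014] [ 0.59  0.3   1.85 -0.    0.99 -0.98] 10.1 [355.38192454 371.88340836 208.45844304]
[ 310  241   47   58 2037] [332.7 269.5] [436. 378.  15.]
[ 505  287  135   86 6059] [570.8 323.6] [468. 507.  15.]
[ 593  379   47   71 1584] [624.1 416.4] [529. 549.  15.]
```

View pics/w6.png

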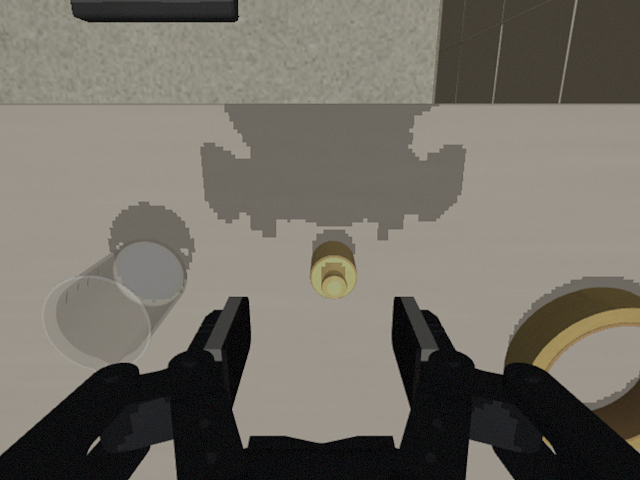

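```bash

python3 -m crank '[{"x":-0.014,"y":0.021,"z":0.05,"rx":0,"ry":0,"rz":0},{"x":-0.014,"y":0.021,"z":0.13,"rx":0,"ry":0,"rz":0},{"x":-0.014,"y":0.021,"z":0.19,"rx":0,"ry":0,"rz":0},{"x":-0.014,"y":0.021,"z":0.226,"rx":0,"ry":0,"rz":0},{"x":-0.014,"y":0.021,"z":0.226,"rx":0,"ry":0,"rz":0},{"x":-0.014,"y":0.021,"z":0.226,"rx":0,"ry":0,"rz":0}]' |egrep 'pos|force|width'
python3 -m crank '[{"x":0,"y":0,"z":0,"rx":0,"ry":0,"rz":0},{"x":0,"y":0,"z":0,"rx":0,"ry":0,"rz":0},{"x":0,"y":0,"z":0,"rx":0,"ry":0,"rz":0},{"x":0,"y":0,"z":0,"rx":0,"ry":0,"rz":0},{"x":0,"y":0,"z":0,"rx":0,"ry":0,"rz":0},{"x":0,"y":0,"z":0,"rx":0,"ry":0,"rz":0},{"x":0,"y":0,"z":0,"rx":0,"ry":0,"rz":0},{"x":0,"y":0,"z":0,"rx":0,"ry":0,"rz":0}]' 15 40 |egrep 'pos|force|width'
python3 -m crank '[{"x":0,"y":0,"z":0,"rx":0,"ry":0,"rz":0},{"x":0,"y":0,"z":0,"rx":0,"ry":0,"rz":0},{"x":0,"y":0,"z":0,"rx":0,"ry":0,"rz":0}]'|egrep 'pos|force|width'
```

```text
tool_pos: [438.1, 379.1, 10.7]
wrist_force: [-0.0, -0.2, -0.7]
grip_width: 54.9
gripper_force: 0.0
tool_pos: [438.5, 379.4, 11.4]
wrist_force: [-1.6, -1.1, 5.4]
grip_width: 21.7
gripper_force: 39.4
tool_pos: [438.5, 379.4, 11.4]
wrist_force: [-1.4, -0.2, 5.9]
grip_width: 21.7
gripper_force: 39.4
```

```bash

python3 -m crank '[{"x":0,"y":0,"z":-0.08,"rx":0,"ry":0,"rz":0},{"x":0,"y":0,"z":-0.2,"rx":0,"ry":0,"rz":0},{"x":0,"y":0,"z":-0.34,"rx":0,"ry":0,"rz":0},{"x":0,"y":0,"z":-0.38,"rx":0,"ry":0,"rz":0}]' |egrep 'pos|width'
python3 -m crank '[{"x":-0.1,"y":-0.12,"z":0,"rx":0,"ry":0,"rz":0},{"x":-0.2,"y":-0.26,"z":0,"rx":0,"ry":0,"rz":0},{"x":-0.3,"y":-0.4,"z":0,"rx":0,"ry":0,"rz":0},{"x":-0.4,"y":-0.55,"z":0,"rx":0,"ry":0,"rz":0},{"x":-0.5,"y":-0.7,"z":0,"rx":0,"ry":0,"rz":0},{"x":-0.6,"y":-0.84,"z":0,"rx":0,"ry":0,"rz":0},{"x":-0.65,"y":-0.98,"z":0,"rx":0,"ry":0,"rz":0},{"x":-0.65,"y":-1,"z":0,"rx":0,"ry":0,"rz":0}]' |egrep 'pos|width'
python3 -m crank '[{"x":0,"y":-0.14,"z":0,"rx":0,"ry":0,"rz":0},{"x":0,"y":-0.25,"z":0,"rx":0,"ry":0,"rz":0},{"x":0,"y":-0.3,"z":0,"rx":0,"ry":0,"rz":0},{"x":0,"y":-0.3,"z":0,"rx":0,"ry":0,"rz":0},{"x":0,"y":-0.3,"z":0,"rx":0,"ry":0,"rz":0}]'|egrep 'pos|width'
python3 w.py w7
```

```text
tool_pos: [440.1, 380.6, 109.0]
grip_width: 21.5
tool_pos: [601.7, 124.9, 103.9]
grip_width: 21.5
tool_pos: [600.1, 55.1, 104.8]
grip_width: 21.4
[600.10076544  55.14079293 104.77018417] [-0.03  0.31  1.76  0.    1.08 -1.6 ] 13.55 [521.7473988   54.17750901 247.8587991 ]
[  152     0   262   357 30516] [293.1 182.7] [565.  38.  15.]
[137   5   9  11  81] [141.    9.7] [475. -38.  15.]
[143 416  26  29 193] [156.4 429.2] [743. -63.  15.]
[279 428  77  16 578] [312.6 435.1] [749.  49.  15.]
[176 444  35  36 443] [194.3 467.2] [778. -39.  15.]
```

View pics/w7.png

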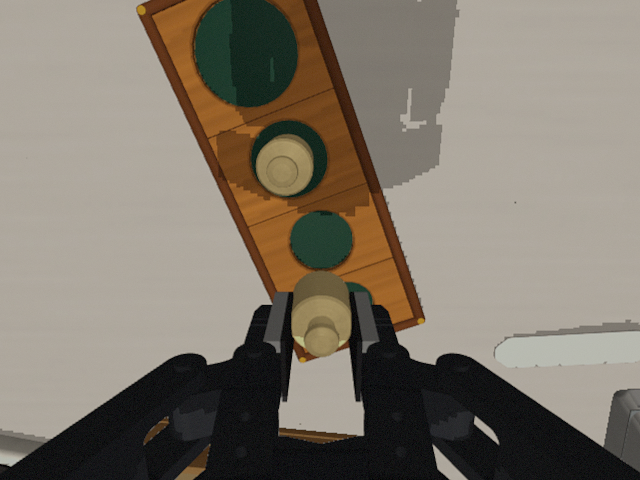

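```bash

python3 -m crank '[{"x":-0.01,"y":0,"z":0.08,"rx":0,"ry":0,"rz":0},{"x":-0.01,"y":0,"z":0.2,"rx":0,"ry":0,"rz":0},{"x":-0.01,"y":0,"z":0.28,"rx":0,"ry":0,"rz":0},{"x":-0.01,"y":0,"z":0.316,"rx":0,"ry":0,"rz":0},{"x":-0.01,"y":0,"z":0.316,"rx":0,"ry":0,"rz":0},{"x":-0.01,"y":0,"z":0.316,"rx":0,"ry":0,"rz":0},{"x":-0.01,"y":0,"z":0.316,"rx":0,"ry":0,"rz":0}]'|egrep 'pos|force'
```

```text
tool_pos: [604.6, 54.4, 28.0]
wrist_force: [0.0, -0.1, -1.9]
gripper_force: 39.6
```

Good; lower to 20.5, then the final contact step.

```bash

python3 -m crank '[{"x":0,"y":0,"z":0.014,"rx":0,"ry":0,"rz":0},{"x":0,"y":0,"z":0.026,"rx":0,"ry":0,"rz":0},{"x":0,"y":0,"z":0.026,"rx":0,"ry":0,"rz":0},{"x":0,"y":0,"z":0.026,"rx":0,"ry":0,"rz":0}]' |egrep 'pos|force'
python3 -m crank '[{"x":0,"y":0,"z":0.006,"rx":0,"ry":0,"rz":0},{"x":0,"y":0,"z":0.006,"rx":0,"ry":0,"rz":0},{"x":0,"y":0,"z":0.006,"rx":0,"ry":0,"rz":0}]'|egrep 'pos|force'
```

```text
tool_pos: [602.9, 54.0, 19.7]
wrist_force: [0.3, 0.8, -0.9]
gripper_force: 39.6
tool_pos: [603.3, 54.0, 19.4]
wrist_force: [-2.8, 0.3, 5.3]
gripper_force: 40.2
```

```bash

python3 -m crank '[{"x":0,"y":0,"z":0,"rx":0,"ry":0,"rz":0},{"x":0,"y":0,"z":0,"rx":0,"ry":0,"rz":0},{"x":0,"y":0,"z":0,"rx":0,"ry":0,"rz":0},{"x":0,"y":0,"z":0,"rx":0,"ry":0,"rz":0},{"x":0,"y":0,"z":0,"rx":0,"ry":0,"rz":0}]' 50 |egrep 'pos|force|width'
python3 -m crank '[{"x":0,"y":0,"z":-0.1,"rx":0,"ry":0,"rz":0},{"x":0,"y":0,"z":-0.25,"rx":0,"ry":0,"rz":0},{"x":0,"y":0,"z":-0.4,"rx":0,"ry":0,"rz":0},{"x":0,"y":0,"z":-0.5,"rx":0,"ry":0,"rz":0},{"x":0,"y":0,"z":-0.5,"rx":0,"ry":0,"rz":0}]' 85|egrep 'pos|force'
python3 -m crank '[{"x":0.1,"y":-0.14,"z":0,"rx":0,"ry":0,"rz":0},{"x":0.2,"y":-0.28,"z":0,"rx":0,"ry":0,"rz":0},{"x":0.3,"y":-0.42,"z":0,"rx":0,"ry":0,"rz":0},{"x":0.4,"y":-0.56,"z":0,"rx":0,"ry":0,"rz":0},{"x":0.5,"y":-0.7,"z":0,"rx":0,"ry":0,"rz":0},{"x":0.6,"y":-0.84,"z":0,"rx":0,"ry":0,"rz":0},{"x":0.63,"y":-0.98,"z":0,"rx":0,"ry":0,"rz":0},{"x":0.63,"y":-0.98,"z":0,"rx":0,"ry":0,"rz":0}]' |egrep 'pos|width'
python3 -m crank '[{"x":0,"y":-0.14,"z":0,"rx":0,"ry":0,"rz":0},{"x":0,"y":-0.28,"z":0,"rx":0,"ry":0,"rz":0},{"x":0,"y":-0.42,"z":0,"rx":0,"ry":0,"rz":0},{"x":0,"y":-0.56,"z":0,"rx":0,"ry":0,"rz":0},{"x":0,"y":-0.7,"z":0,"rx":0,"ry":0,"rz":0},{"x":0,"y":-0.76,"z":0,"rx":0,"ry":0,"rz":0},{"x":0,"y":-0.76,"z":0,"rx":0,"ry":0,"rz":0}]'|egrep 'pos|width'
python3 w.py w8
```

```text
tool_pos: [603.0, 54.1, 18.1]
wrist_force: [0.3, 1.0, 0.8]
grip_width: 49.7
gripper_force: 0.0
tool_pos: [606.9, 54.1, 148.8]
wrist_force: [0.2, 0.1, 0.6]
gripper_force: 0.0
tool_pos: [444.0, -194.1, 142.2]
grip_width: 84.9
tool_pos: [445.8, -381.8, 142.3]
grip_width: 85.3
[ 445.78554155 -381.77336043  142.31039865] [-0.83  0.23  1.78  0.    1.14 -2.4 ] 17.5 [ 367.41125482 -382.61001842  285.38763581]
[ 289  192   63   70 3473] [320.1 227.1] [ 449. -383.   15.]
[500 231  37  32 838] [518.1 247.1] [ 464. -242.   15.]
[115 352  20  20  73] [123.9 361.2] [ 558. -537.   15.]
```

View pics/w8.png

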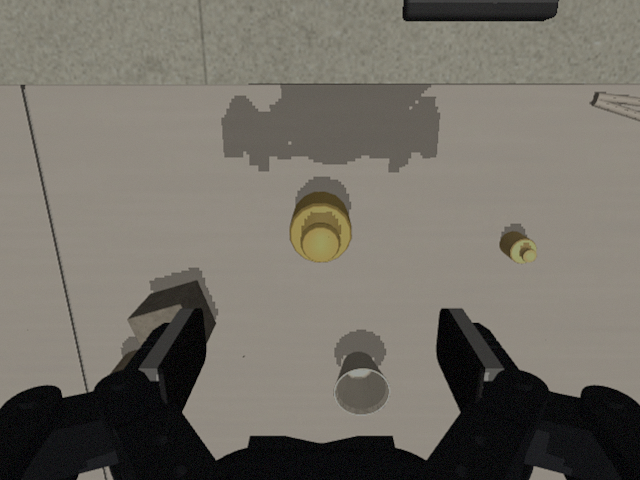

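```bash

python3 -m crank '[{"x":0,"y":-0.002,"z":0.1,"rx":0,"ry":0,"rz":0},{"x":0,"y":-0.002,"z":0.25,"rx":0,"ry":0,"rz":0},{"x":0,"y":-0.002,"z":0.38,"rx":0,"ry":0,"rz":0},{"x":0,"y":-0.002,"z":0.46,"rx":0,"ry":0,"rz":0},{"x":0,"y":-0.002,"z":0.512,"rx":0,"ry":0,"rz":0},{"x":0,"y":-0.002,"z":0.512,"rx":0,"ry":0,"rz":0},{"x":0,"y":-0.002,"z":0.512,"rx":0,"ry":0,"rz":0}]' |egrep 'pos|force|width'
python3 -m crank '[{"x":0,"y":0,"z":0,"rx":0,"ry":0,"rz":0},{"x":0,"y":0,"z":0,"rx":0,"ry":0,"rz":0},{"x":0,"y":0,"z":0,"rx":0,"ry":0,"rz":0},{"x":0,"y":0,"z":0,"rx":0,"ry":0,"rz":0},{"x":0,"y":0,"z":0,"rx":0,"ry":0,"rz":0},{"x":0,"y":0,"z":0,"rx":0,"ry":0,"rz":0},{"x":0,"y":0,"z":0,"rx":0,"ry":0,"rz":0},{"x":0,"y":0,"z":0,"rx":0,"ry":0,"rz":0}]' 30 60 |egrep 'pos|force|width'
python3 -m crank '[{"x":0,"y":0,"z":0,"rx":0,"ry":0,"rz":0},{"x":0,"y":0,"z":0,"rx":0,"ry":0,"rz":0},{"x":0,"y":0,"z":0,"rx":0,"ry":0,"rz":0}]'|egrep 'pos|force|width'
```

```text
tool_pos: [446.5, -381.0, 15.9]
wrist_force: [0.5, -0.9, 1.0]
grip_width: 85.2
gripper_force: 0.0
tool_pos: [446.7, -382.4, 16.8]
wrist_force: [0.5, 0.1, 5.8]
grip_width: 39.1
gripper_force: 61.7
tool_pos: [446.8, -382.4, 16.8]
wrist_force: [-1.0, 1.2, 5.8]
grip_width: 38.8
gripper_force: 61.7
```

```bash

python3 -m crank '[{"x":0,"y":0,"z":-0.04,"rx":0,"ry":0,"rz":0},{"x":0,"y":0,"z":-0.14,"rx":0,"ry":0,"rz":0},{"x":0,"y":0,"z":-0.26,"rx":0,"ry":0,"rz":0},{"x":0,"y":0,"z":-0.36,"rx":0,"ry":0,"rz":0},{"x":0,"y":0,"z":-0.36,"rx":0,"ry":0,"rz":0}]' |egrep 'pos|width'
python3 -m crank '[{"x":-0.03,"y":0.08,"z":0,"rx":0,"ry":0,"rz":0},{"x":-0.06,"y":0.2,"z":0,"rx":0,"ry":0,"rz":0},{"x":-0.09,"y":0.32,"z":0,"rx":0,"ry":0,"rz":0},{"x":-0.12,"y":0.44,"z":0,"rx":0,"ry":0,"rz":0},{"x":-0.15,"y":0.56,"z":0,"rx":0,"ry":0,"rz":0},{"x":-0.18,"y":0.68,"z":0,"rx":0,"ry":0,"rz":0},{"x":-0.19,"y":0.8,"z":0,"rx":0,"ry":0,"rz":0},{"x":-0.19,"y":0.8,"z":0,"rx":0,"ry":0,"rz":0}]' |egrep 'pos|width'
python3 -m crank '[{"x":0,"y":0.12,"z":0,"rx":0,"ry":0,"rz":0},{"x":0,"y":0.26,"z":0,"rx":0,"ry":0,"rz":0},{"x":0,"y":0.4,"z":0,"rx":0,"ry":0,"rz":0},{"x":0,"y":0.54,"z":0,"rx":0,"ry":0,"rz":0},{"x":0,"y":0.68,"z":0,"rx":0,"ry":0,"rz":0},{"x":0,"y":0.783,"z":0,"rx":0,"ry":0,"rz":0},{"x":0,"y":0.783,"z":0,"rx":0,"ry":0,"rz":0},{"x":0,"y":0.783,"z":0,"rx":0,"ry":0,"rz":0}]'|egrep 'pos|width'
python3 w.py w9
```

```text
tool_pos: [447.6, -383.4, 108.8]
grip_width: 38.7
tool_pos: [490.6, -176.6, 102.0]
grip_width: 38.6
tool_pos: [491.7, 14.4, 103.7]
grip_width: 39.3
[491.67913671  14.38989493 103.6623887 ] [-0.11  0.09  2.02 -0.    1.03 -1.69] 21.45 [413.6384902   13.51027045 246.92221665]
[362 160   9  10  68] [365.9 164.3] [445.  39.  15.]
[  243   173   168   266 22121] [328.4 314. ] [541.  19.  15.]
[449 436  10  17 122] [453.  444.3] [647. 110.  15.]
```

View pics/w9.png

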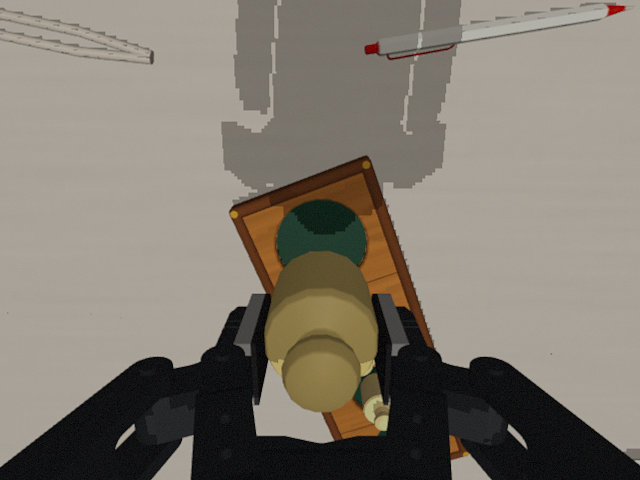

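```bash

python3 -m crank '[{"x":-0.012,"y":0,"z":0.06,"rx":0,"ry":0,"rz":0},{"x":-0.012,"y":0,"z":0.16,"rx":0,"ry":0,"rz":0},{"x":-0.012,"y":0,"z":0.25,"rx":0,"ry":0,"rz":0},{"x":-0.012,"y":0,"z":0.29,"rx":0,"ry":0,"rz":0},{"x":-0.012,"y":0,"z":0.29,"rx":0,"ry":0,"rz":0},{"x":-0.012,"y":0,"z":0.29,"rx":0,"ry":0,"rz":0},{"x":-0.012,"y":0,"z":0.29,"rx":0,"ry":0,"rz":0}]'|egrep 'pos|force'
python3 -m crank '[{"x":0,"y":0,"z":0,"rx":0,"ry":0,"rz":0},{"x":0,"y":0,"z":0,"rx":0,"ry":0,"rz":0}]'|egrep 'pos|force'
```

```text
tool_pos: [497.6, 13.8, 34.1]
wrist_force: [-0.4, 1.1, -4.2]
gripper_force: 62.4
tool_pos: [497.0, 14.2, 33.8]
wrist_force: [0.5, -0.1, -4.5]
gripper_force: 62.4
```

```bash

python3 -m crank '[{"x":0,"y":0,"z":0.014,"rx":0,"ry":0,"rz":0},{"x":0,"y":0,"z":0.026,"rx":0,"ry":0,"rz":0},{"x":0,"y":0,"z":0.03,"rx":0,"ry":0,"rz":0},{"x":0,"y":0,"z":0.03,"rx":0,"ry":0,"rz":0},{"x":0,"y":0,"z":0.03,"rx":0,"ry":0,"rz":0}]' |egrep 'pos|force'
python3 -m crank '[{"x":0,"y":0,"z":0.006,"rx":0,"ry":0,"rz":0},{"x":0,"y":0,"z":0.006,"rx":0,"ry":0,"rz":0},{"x":0,"y":0,"z":0.006,"rx":0,"ry":0,"rz":0}]'|egrep 'pos|force'
```

```text
tool_pos: [496.0, 14.3, 25.2]
wrist_force: [-0.9, -0.2, -5.1]
gripper_force: 62.4
tool_pos: [496.3, 14.3, 24.8]
wrist_force: [-3.8, 0.3, 5.2]
gripper_force: 63.5
```

```bash

python3 -m crank '[{"x":0,"y":0,"z":0,"rx":0,"ry":0,"rz":0},{"x":0,"y":0,"z":0,"rx":0,"ry":0,"rz":0},{"x":0,"y":0,"z":0,"rx":0,"ry":0,"rz":0},{"x":0,"y":0,"z":0,"rx":0,"ry":0,"rz":0},{"x":0,"y":0,"z":0,"rx":0,"ry":0,"rz":0}]' 68 |egrep 'pos|force|width'
python3 -m crank '[{"x":0,"y":0,"z":-0.1,"rx":0,"ry":0,"rz":0},{"x":0,"y":0,"z":-0.25,"rx":0,"ry":0,"rz":0},{"x":0,"y":0,"z":-0.4,"rx":0,"ry":0,"rz":0},{"x":0,"y":0,"z":-0.46,"rx":0,"ry":0,"rz":0},{"x":0,"y":0,"z":-0.46,"rx":0,"ry":0,"rz":0}]'|egrep 'pos|force'
python3 -m crank '[{"x":0.03,"y":-0.14,"z":0,"rx":0,"ry":0,"rz":0},{"x":0.06,"y":-0.28,"z":0,"rx":0,"ry":0,"rz":0},{"x":0.09,"y":-0.42,"z":0,"rx":0,"ry":0,"rz":0},{"x":0.12,"y":-0.56,"z":0,"rx":0,"ry":0,"rz":0},{"x":0.128,"y":-0.7,"z":0,"rx":0,"ry":0,"rz":0},{"x":0.128,"y":-0.84,"z":0,"rx":0,"ry":0,"rz":0},{"x":0.128,"y":-1,"z":0,"rx":0,"ry":0,"rz":0},{"x":0.128,"y":-1,"z":0,"rx":0,"ry":0,"rz":0}]' 48 |egrep 'pos|width'
python3 -m crank '[{"x":0,"y":0,"z":0.15,"rx":0,"ry":0,"rz":0},{"x":0,"y":0,"z":0.3,"rx":0,"ry":0,"rz":0},{"x":0,"y":0,"z":0.3,"rx":0,"ry":0,"rz":0},{"x":0,"y":0,"z":0.3,"rx":0,"ry":0,"rz":0}]'|egrep 'pos|width'
python3 w.py w10
```

```text
tool_pos: [496.3, 14.2, 23.8]
wrist_force: [0.4, 0.6, 0.1]
grip_width: 68.0
gripper_force: 0.0
tool_pos: [498.9, 14.0, 142.2]
wrist_force: [0.8, 0.1, 0.2]
gripper_force: 0.0
tool_pos: [463.7, -239.6, 137.5]
grip_width: 47.9
tool_pos: [462.9, -234.2, 62.3]
grip_width: 47.8
[ 462.85638517 -234.2032071    62.26959819] [-0.6   0.21  1.97  0.    0.96 -2.18] 25.4 [ 384.91259029 -235.44617473  205.5815333 ]
[ 292  246   37   46 1293] [309.8 268.3] [ 464. -240.   15.]
```

View pics/w10.png

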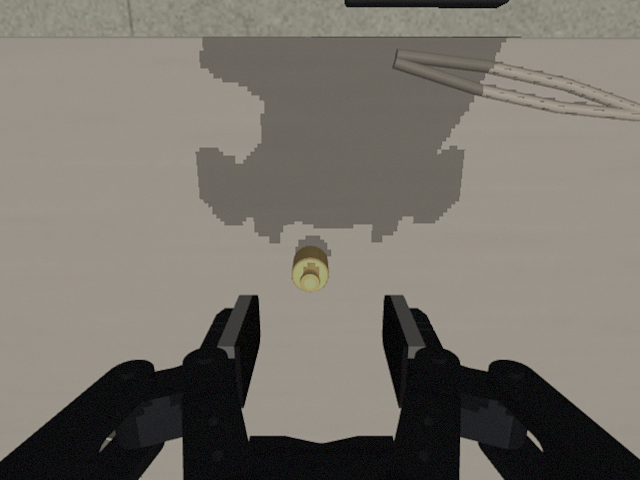

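```bash

python3 -m crank '[{"x":-0.006,"y":-0.025,"z":0.05,"rx":0,"ry":0,"rz":0},{"x":-0.006,"y":-0.025,"z":0.13,"rx":0,"ry":0,"rz":0},{"x":-0.006,"y":-0.025,"z":0.19,"rx":0,"ry":0,"rz":0},{"x":-0.006,"y":-0.025,"z":0.22,"rx":0,"ry":0,"rz":0},{"x":-0.006,"y":-0.025,"z":0.22,"rx":0,"ry":0,"rz":0},{"x":-0.006,"y":-0.025,"z":0.22,"rx":0,"ry":0,"rz":0},{"x":-0.006,"y":-0.025,"z":0.22,"rx":0,"ry":0,"rz":0}]' |egrep 'pos|force|width'
python3 -m crank '[{"x":0,"y":0,"z":0,"rx":0,"ry":0,"rz":0},{"x":0,"y":0,"z":0,"rx":0,"ry":0,"rz":0}]'|egrep 'pos|force|width'
```

```text
tool_pos: [466.5, -242.5, 9.6]
wrist_force: [-0.4, -0.3, 0.5]
grip_width: 47.7
gripper_force: 0.0
tool_pos: [466.2, -242.3, 9.4]
wrist_force: [-0.7, 0.2, 0.5]
grip_width: 47.7
gripper_force: 0.0
```

```bash

python3 -m crank '[{"x":0,"y":0.006,"z":0.005,"rx":0,"ry":0,"rz":0},{"x":0,"y":0.006,"z":0.005,"rx":0,"ry":0,"rz":0}]'|egrep 'pos|force|width'
python3 -m crank '[{"x":0,"y":0,"z":0,"rx":0,"ry":0,"rz":0},{"x":0,"y":0,"z":0,"rx":0,"ry":0,"rz":0},{"x":0,"y":0,"z":0,"rx":0,"ry":0,"rz":0},{"x":0,"y":0,"z":0,"rx":0,"ry":0,"rz":0},{"x":0,"y":0,"z":0,"rx":0,"ry":0,"rz":0},{"x":0,"y":0,"z":0,"rx":0,"ry":0,"rz":0},{"x":0,"y":0,"z":0,"rx":0,"ry":0,"rz":0},{"x":0,"y":0,"z":0,"rx":0,"ry":0,"rz":0}]' 10 40 |egrep 'pos|force|width'
python3 -m crank '[{"x":0,"y":0,"z":0,"rx":0,"ry":0,"rz":0},{"x":0,"y":0,"z":0,"rx":0,"ry":0,"rz":0}]'|egrep 'pos|force|width'
```

```text
tool_pos: [465.6, -240.2, 7.5]
wrist_force: [0.2, -0.1, 0.1]
grip_width: 47.9
gripper_force: 0.0
tool_pos: [465.8, -240.5, 7.7]
wrist_force: [-0.6, 0.7, 2.7]
grip_width: 16.8
gripper_force: 39.2
tool_pos: [465.8, -240.5, 7.7]
wrist_force: [-0.4, 1.8, 3.4]
grip_width: 16.6
gripper_force: 39.3
```

```bash

python3 -m crank '[{"x":0,"y":0,"z":-0.05,"rx":0,"ry":0,"rz":0},{"x":0,"y":0,"z":-0.16,"rx":0,"ry":0,"rz":0},{"x":0,"y":0,"z":-0.3,"rx":0,"ry":0,"rz":0},{"x":0,"y":0,"z":-0.44,"rx":0,"ry":0,"rz":0},{"x":0,"y":0,"z":-0.44,"rx":0,"ry":0,"rz":0}]' |egrep 'pos|width'
python3 -m crank '[{"x":-0.12,"y":0.08,"z":0,"rx":0,"ry":0,"rz":0},{"x":-0.24,"y":0.18,"z":0,"rx":0,"ry":0,"rz":0},{"x":-0.36,"y":0.28,"z":0,"rx":0,"ry":0,"rz":0},{"x":-0.48,"y":0.38,"z":0,"rx":0,"ry":0,"rz":0},{"x":-0.6,"y":0.48,"z":0,"rx":0,"ry":0,"rz":0},{"x":-0.7,"y":0.6,"z":0,"rx":0,"ry":0,"rz":0},{"x":-0.72,"y":0.7,"z":0,"rx":0,"ry":0,"rz":0},{"x":-0.72,"y":0.7,"z":0,"rx":0,"ry":0,"rz":0}]' |egrep 'pos|width'
python3 -m crank '[{"x":0,"y":0.14,"z":0,"rx":0,"ry":0,"rz":0},{"x":0,"y":0.28,"z":0,"rx":0,"ry":0,"rz":0},{"x":0,"y":0.42,"z":0,"rx":0,"ry":0,"rz":0},{"x":0,"y":0.5,"z":0,"rx":0,"ry":0,"rz":0},{"x":0,"y":0.548,"z":0,"rx":0,"ry":0,"rz":0},{"x":0,"y":0.548,"z":0,"rx":0,"ry":0,"rz":0},{"x":0,"y":0.548,"z":0,"rx":0,"ry":0,"rz":0}]'|egrep 'pos|width'
python3 w.py w11
```

```text
tool_pos: [469.9, -243.4, 124.0]
grip_width: 16.8
tool_pos: [645.9, -61.9, 116.5]
grip_width: 16.4
tool_pos: [645.4, 70.5, 117.3]
grip_width: 16.7
[645.36900797  70.46970755 117.29789506] [ 0.    0.38  1.64 -0.    1.13 -1.57] 29.55 [566.96022782  69.80838676 260.3562136 ]
[  156     0   235   284 26154] [276.9 126. ] [579.  44.  15.]
[196   0  47   9 293] [219.2   3.2] [515.  15.  15.]
[ 271  144   43   46 1550] [292.3 166.3] [602.  52.  15.]
[ 298  284   47   68 2638] [321.  316.9] [705.  70.  15.]
[  45  348  132   93 5569] [ 94.3 383.8] [760. -95.  15.]
[ 286  371   71   73 3624] [321.4 407.1] [780.  70.  15.]
[151 414  28  30 270] [165.1 427.8] [799. -48.  15.]
[184 449  30  31 300] [200.1 466.3] [837. -25.  15.]
```

View pics/w11.png

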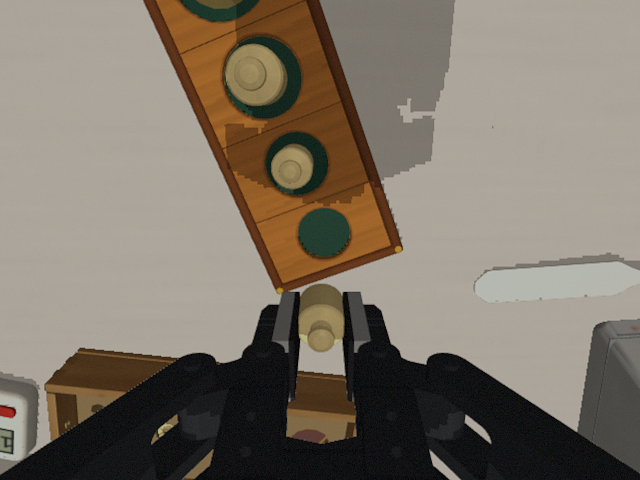

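```bash

python3 -m crank '[{"x":-0.005,"y":0.008,"z":0.08,"rx":0,"ry":0,"rz":0},{"x":-0.005,"y":0.008,"z":0.2,"rx":0,"ry":0,"rz":0},{"x":-0.005,"y":0.008,"z":0.3,"rx":0,"ry":0,"rz":0},{"x":-0.005,"y":0.008,"z":0.366,"rx":0,"ry":0,"rz":0},{"x":-0.005,"y":0.008,"z":0.366,"rx":0,"ry":0,"rz":0},{"x":-0.005,"y":0.008,"z":0.366,"rx":0,"ry":0,"rz":0},{"x":-0.005,"y":0.008,"z":0.366,"rx":0,"ry":0,"rz":0},{"x":-0.005,"y":0.008,"z":0.366,"rx":0,"ry":0,"rz":0}]'|egrep 'pos|force'
python3 -m crank '[{"x":0,"y":0,"z":0,"rx":0,"ry":0,"rz":0},{"x":0,"y":0,"z":0,"rx":0,"ry":0,"rz":0}]'|egrep 'pos|force'
```

```text
tool_pos: [648.5, 73.6, 28.1]
wrist_force: [0.6, 0.7, -0.2]
gripper_force: 39.2
tool_pos: [647.3, 73.7, 26.9]
wrist_force: [-0.1, 0.1, -0.9]
gripper_force: 39.2
```

```bash

python3 -m crank '[{"x":-0.006,"y":-0.004,"z":0.016,"rx":0,"ry":0,"rz":0},{"x":-0.006,"y":-0.004,"z":0.032,"rx":0,"ry":0,"rz":0},{"x":-0.006,"y":-0.004,"z":0.036,"rx":0,"ry":0,"rz":0},{"x":-0.006,"y":-0.004,"z":0.036,"rx":0,"ry":0,"rz":0},{"x":-0.006,"y":-0.004,"z":0.036,"rx":0,"ry":0,"rz":0}]' |egrep 'pos|force'
python3 -m crank '[{"x":0,"y":0,"z":0.006,"rx":0,"ry":0,"rz":0},{"x":0,"y":0,"z":0.006,"rx":0,"ry":0,"rz":0},{"x":0,"y":0,"z":0.006,"rx":0,"ry":0,"rz":0}]'|egrep 'pos|force'
```

```text
tool_pos: [648.2, 72.7, 16.8]
wrist_force: [0.5, 0.4, -0.6]
gripper_force: 39.2
tool_pos: [648.6, 72.7, 15.8]
wrist_force: [-0.3, 0.3, 0.1]
gripper_force: 39.3
```

```bash

python3 -m crank '[{"x":0,"y":0,"z":0.004,"rx":0,"ry":0,"rz":0},{"x":0,"y":0,"z":0.004,"rx":0,"ry":0,"rz":0},{"x":0,"y":0,"z":0.004,"rx":0,"ry":0,"rz":0}]'|egrep 'pos|force'
python3 -m crank '[{"x":0,"y":0,"z":0,"rx":0,"ry":0,"rz":0},{"x":0,"y":0,"z":0,"rx":0,"ry":0,"rz":0},{"x":0,"y":0,"z":0,"rx":0,"ry":0,"rz":0},{"x":0,"y":0,"z":0,"rx":0,"ry":0,"rz":0},{"x":0,"y":0,"z":0,"rx":0,"ry":0,"rz":0}]' 45 |egrep 'pos|force|width'
python3 -m crank '[{"x":0,"y":0,"z":-0.1,"rx":0,"ry":0,"rz":0},{"x":0,"y":0,"z":-0.25,"rx":0,"ry":0,"rz":0},{"x":0,"y":0,"z":-0.4,"rx":0,"ry":0,"rz":0},{"x":0,"y":0,"z":-0.6,"rx":0,"ry":0,"rz":0},{"x":0,"y":0,"z":-0.6,"rx":0,"ry":0,"rz":0},{"x":0,"y":0,"z":-0.6,"rx":0,"ry":0,"rz":0}]'|egrep 'pos|force'
python3 w.py w12 >/dev/null; python3 - <<'E'
from h import *
im=np.ascontiguousarray(get_image('side')[:,:,::-1]);c=im[210:290,260:390]
w=cv2.imread('pics/w12.png')
cv2.imwrite('pics/fin.png',np.hstack([cv2.resize(w[:350,130:480],(400,400)),cv2.resize(c,(400,400*80//130*1))[:400] if 0 else cv2.copyMakeBorder(cv2.resize(c,(400,246)),0,154,0,0,0)]))
E
```

```text
tool_pos: [648.7, 72.7, 15.7]
wrist_force: [-1.9, 0.1, 5.9]
gripper_force: 39.8
tool_pos: [648.1, 72.6, 14.3]
wrist_force: [0.4, 0.2, 0.8]
grip_width: 45.0
gripper_force: 0.0
tool_pos: [649.9, 72.7, 167.2]
wrist_force: [0.1, 0.7, -0.7]
gripper_force: 0.0
```

View pics/fin.png

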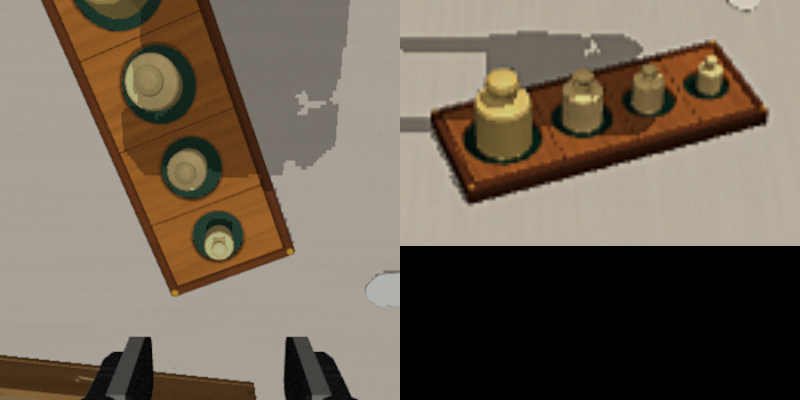

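All four weights stand upright on their recess floors in size order, and the gripper is well clear of them.

```bash
python3 -c "
from rig import *
print(sign_off())"
```

```text
the job is handed in; nothing more can be done
None
```

I put all four weights upright in their matching recesses, largest in the widest, and signed the job off at about 32 s of the 109 s. The final pictures show all four seated; I did not photograph the beaker and crucible again, but nothing came near them.

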